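Check a table-tennis blade blank under the bridge gauge

ROBOT

A 6-joint arm with a two-finger parallel gripper is mounted at the origin on the work surface. World frame = base frame: x ahead of the robot, y to its left, z up, the work surface at z = 0. Lengths are in m, angles in rad, forces in N, time in s.
With the tool pointing down it reaches from about 0.275 to 0.975 m from the base axis. Payload 8.4 kg.
Tool frame: the origin (TCP) lies on the centre line of the jaws, within the pads' length; the fingertips stand 8 mm ahead of it and the grasp point (between the pads) lies 11 mm behind it; x points along the fingers, y is the direction in which the jaws open and shut, and the axes are right-handed (so a half turn about x gives the same grasp; the last joint's range is limited). The gripper opens to 92 mm and grips with 3 to 60 N. Pads are 20 mm wide; open, the fingers measure 128 mm over their backs; the gripper's body (75 mm by 189 mm) begins 69 mm behind the grasp point.
Start: joints at [1.177, 0.353, 1.633, -0, 1.155, -0.002], TCP at [0.239, 0.578, 0.201] pointing down, gripper open.
Joint ranges: [-2.63, 2.63], [-0.92, 2.1], [0.06, 2.66], [-1.3, 4.44], [0, 2.69], [-3.02, 3.02]. Speed limits (rad/s): [2.22, 2.22, 2.79, 3.14, 3.14, 3.14].

INTERFACE

Orientations are given as a unit quaternion [x, y, z, w].
In Python, from cell import manip, capture, workorder gives the robot as it stands.
- The arm moves only by the tool jog_arm, never from a script. Its argument "rows" is a list of rows, each a list of 2 entries, a list of its own where there are three numbers: the shift along the tool's x, y, z in cm, then the turn about the tool's x in rad. In form: [[[x, y, z], yaw], ...]. A call has 1 to 12 rows; each row shifts and turns the pose as measured when the row begins, along the tool's axes as they then stand; what a row does not reach is not made up. A row lasts 1/8 s, in which the tool goes at most 62.5 mm and 10.7 degrees, less where a joint would pass 70% of its speed; a pose out of reach is approached as far as the arm can. A call is refused whole if a number of a shift passes 6.25 or a number of a turn 0.188, either way. A call with a gripper value outside its range is refused whole. "fingers" is the opening, from -1 (shut) to 1 (fully open), so that 0 is half open, set as the call begins (left out, the last holds). The fingers move at their own pace and stop on an object; "newtons" is the grip in N (left out, the last holds). Time passes only in rows, so rows that do not move let the fingers close. It gives the time, the measured TCP pose, the force and the opening at its end, in the units of the state.
- manip.get_state(): the state, without advancing time (a new reading comes with each control period).
- capture(name): name is "scene" or "side" or "wrist"; returns a dict with "frame" (420x560x3 uint8, blue, green, red), "intrinsics" (3x3 intrinsics, pixels), "distortion" ([k1, k2, p1, p2, k3] as OpenCV has them; the pictures are not rectified), "R" (3x3) and "t" (3): a world point X has camera coordinates R X + t. Camera axes: x right, y down, z forward; pixel columns grow to the right and rows downward; lengths in m; the calibration is good to about 2 mm. A picture is of the moment at which its call begins. There is no depth.
- workorder.hand_in(): hands the job in, once; it reports no verdict.
The state is a dict: "t": time; "q": joint angles; "dq": joint speeds; "tau": joint torques, N m; "eef_pos": TCP position; "orientation": TCP orientation; "contact_force": force on the tool from outside, world axes, zero at the start; "torque": the same for the moment, N m; "finger_gap": finger opening in m.
Only numpy, scipy, OpenCV 4.12 (cv2) and the standard library are available. Lean on these libraries where they do the work, as an engineer would, in place of code of your own. Each camera call takes 0.05 s, during which the arm holds its last target.

TASK

Check the thickness of the wooden blade blank: push it with the fingers so that it slides flat under the low bridge of the gauge until its round head rests against both stop pins, its tongue pointing straight back out of the open side. Then press the green key fully down to log the reading and let it come back up. Never lift or tip the blank, do not press the red key, and leave everything else where it is.

Things in the scene. Friction and masses are not known exactly. Their poses are not given: they have to be found in the camera images.
- gauge: Thickness gauge, fixed. Origin on the bench directly below the plunger axis; z up; x is the direction in which blanks are slid in, y to the left of that. Steel base plate from x -165 to +105 mm, y -110 to +110 mm, its top 16 mm above the bench; open at the -x side.
- bridge_under (a point): Centre of the underside of the gauge's blue bridge, 26 mm above the bench (10 mm above the base plate). The beam spans gauge x -18 to +18 mm, its top 46 mm above the bench; its legs leave a passage from y -86 to +86 mm. A face-up dial, 58 mm diameter, stands on its middle, top 68 mm above the bench.
- stops (a point): Midway between the two steel stop pins, at their foot: gauge x +62 mm. Pins 10 mm diameter, 16 mm high, at gauge y +52 and -52 mm. A head that touches both is centred on the plunger axis.
- plunger (a joint): The gauge's spring-loaded measuring plunger with a domed steel foot of 12 mm radius, below the middle of the bridge; lift in m, 0 when nothing is under it (foot 4.5 mm above the base plate). The edge of a sliding blank lifts it, against about 2 N; it reads about 0.0025 with the blank under it.
- blank: Plywood blade blank, about 85 g, 7 mm thick: round head 152 mm diameter, tongue 28 mm wide. Origin: centre of the head, underside; x from tongue to head, z up. Starts flat on the base plate before the bridge, tongue sticking out over the open side; pressing on the overhanging tongue tips it.
- tongue_end (a point): Middle of the end edge of the blank's tongue, 172 mm from the head's centre, at mid thickness.
- log_key (a joint): Green push key; travel in m, 0 up, 0.006 fully down; fully down takes about 5 N and it springs back.
- log_key_top (a point): Centre of the top of the green key: 38 mm diameter, 62 mm above the bench, on a grey box 72 x 72 mm, 46 mm high, with a flat steel collar 48 mm in diameter to 50 mm above the bench. Fully pressed, the key still stands 6 mm above the collar.
- zero_key (a joint): Red push key like the green one, resets the gauge; leave it alone. Travel in m, 0 up.
- zero_key_top (a point): Centre of the top of the red key, 62 mm above the bench, on a box like the green key's. The two boxes swap places between starts.
- sealer_can: Bystander: can of sealer, 84 mm diameter, 85 high; origin at its underside.
- sanding_block: Bystander: cork sanding block, 110 x 65 mm, 28 high; origin at its underside.
- hammer: Bystander: hammer with wooden handle, 260 mm long, lying along its x axis; origin at its underside.
- knife: Bystander: green utility knife, 130 mm long, 16 high; origin at its underside.
- calliper: Bystander: steel slide calliper lying flat, 230 mm long; origin at its underside.
- setting_block: Bystander: brass setting block, 20 x 20 mm, 12 high, standing on a far corner of the gauge's base plate; origin at its underside.
Not all that is in view belongs to the job. Leave any pink or turquoise look-alike of the part that bears log_key alone.

How it is judged:
On the way, in this order (a step that is already met when the one before it is completed fails the run):
1. the blank lies under the plunger, its head against both stop pins (horizontal distance between blank and gauge below 0.005 m and value of joint plunger above 0.0015 m and angle between blank's own z axis and vertical below 0.04 rad), for 0.2 s.
2. the green key is pressed fully down with the blank in place (all of step 1 and value of joint log_key above 0.0045 m), for 0.04 s.
At the end, for the whole second after the job is handed in: The blank lies at rest, flat on the base plate, head centre within 5 mm of the plunger axis (against both pins), plunger lifted at least 1.5 mm, tongue end out of the open side within 26 mm of the centre line; the green key was pressed at least 4.5 mm and both keys are up again (all of step 1 and y of tongue_end in the frame of gauge between -0.026 and 0.026 m and x of tongue_end in the frame of gauge below -0.1 m and value of joint each of log_key, zero_key below 0.0015 m and linear speed of blank below 0.01 m/s and z of blank in the frame of gauge between 0.0135 and 0.019 m); the robot touches nothing.
It fails at once if the blank is tipped by more than 6 degrees (angle between blank's own z axis and vertical above 0.105 rad).
It fails at once if the blank is lifted more than 5 mm off the base plate (z of blank in the frame of gauge above 0.021 m).
It fails at once if the green key is pressed while the blank is not in place (value of joint log_key above 0.003 m and not (horizontal distance between blank and gauge below 0.005 m and value of joint plunger above 0.0015 m and angle between blank's own z axis and vertical below 0.04 rad)).
It fails at once if the red key is pressed (value of joint zero_key above 0.003 m).
It fails at once if something else is moved by more than 20 mm (distance of any of sealer_can, sanding_block, hammer, knife, calliper, setting_block from where it was at the start of the episode above 0.02 m).
It also fails if it takes over 48 s, if anything falls off the work surface, if the arm or the gripper's body presses on something with over 40 N, if the wrist force passes 120 N, or if a joint passes its speed limit or range.

## Working session

There is one attempt and no reset: what is moved stays moved. The work goes in short steps, Python scripts to look and compute and a tool call to move; the robot and the scene stay as the last step left them, time stands still between calls to the robot, and variables do not carry over. Pictures are saved under pics/ and viewed, and the job is handed in when it is done.

Besides the shell and the picture viewer there is one more tool, called as name([rows], argument=value, ...), one row to a line, values as JSON. jog_arm: Moves the arm, as the interface text tells. Its arguments: {"type":"object","properties":{"rows":{"type":"array"},"fingers":{"type":"number"},"newtons":{"type":"number"}},"required":["rows"]}

```bash
ls; mkdir -p pics; python3 - <<'E'
from cell import manip,capture,workorder
import cv2,pickle
s=manip.get_state();print(s)
d={}
for n in("scene","side","wrist"):
    c=capture(n);d[n]=c;cv2.imwrite(f"pics/{n}0.png",c["frame"]);print(n,c["intrinsics"],c["distortion"],c["R"],c["t"])
pickle.dump(d,open("c0.pkl","wb"))
E
```

```text
pics
{'t': 0.0, 'q': array([ 1.17659347e+00,  3.53652571e-01,  1.63410555e+00, -1.70490746e-05,
        1.15523274e+00, -2.39291877e-03]), 'dq': array([-6.57891946e-04, -8.40533577e-05,  2.86639723e-04,  2.30779398e-04,
        5.92032241e-04, -1.08017196e-03]), 'tau': array([ 8.32393380e-04, -5.93813324e+01, -3.34227169e+01,  6.99423370e-02,
        2.32962286e-02, -1.26705836e-04]), 'eef_pos': array([0.23846773, 0.57716255, 0.19997319]), 'orientation': array([ 0.13715319,  0.69367347, -0.13812467,  0.69348951]), 'contact_force': array([-0.49865687, -0.42870163,  0.34932706]), 'torque': array([-0.02184232,  0.00773229,  0.00505285]), 'finger_gap': 0.09202433913948252}
scene [[445.37592745   0.         278.3228118 ]
 [  0.         445.37592745 208.35593815]
 [  0.           0.           1.        ]] [0.03066896 0.         0.         0.         0.        ] [[ 0.8397796   0.5424908  -0.0217706 ]
 [ 0.33859354 -0.5546478  -0.76007909]
 [-0.42441093  0.63092753 -0.64946579]] [-0.36233676 -0.08951389  1.59525319]
side [[528.95207293   0.         275.41111192]
 [  0.         528.95207293 203.49995731]
 [  0.           0.           1.        ]] [0.01531006 0.         0.         0.         0.        ] [[-0.97203585 -0.23469257  0.00810562]
 [-0.15411738  0.61151059 -0.77608159]
 [ 0.17718391 -0.75562835 -0.63058042]] [0.43452666 0.11764091 1.77736814]
wrist [[346.46986588   0.         278.26652519]
 [  0.         346.46986588 209.32825787]
 [  0.           0.           1.        ]] [-0.06711353  0.          0.          0.          0.        ] [[ 0.38179583  0.92424442 -0.00204993]
 [ 0.89679522 -0.36991848  0.24273164]
 [ 0.22358506 -0.0945123  -0.97009131]] [-0.62327404 -0.02706019  0.38982331]
```

View pics/scene0.png

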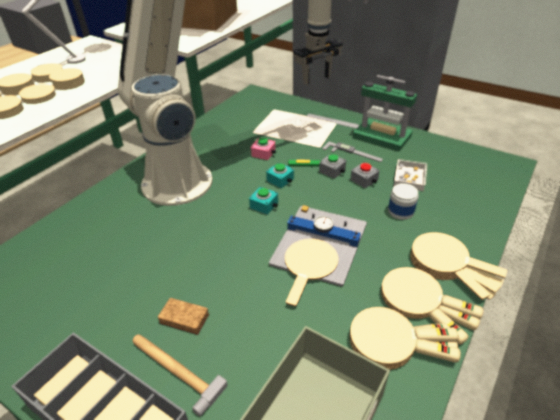

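View pics/side0.png

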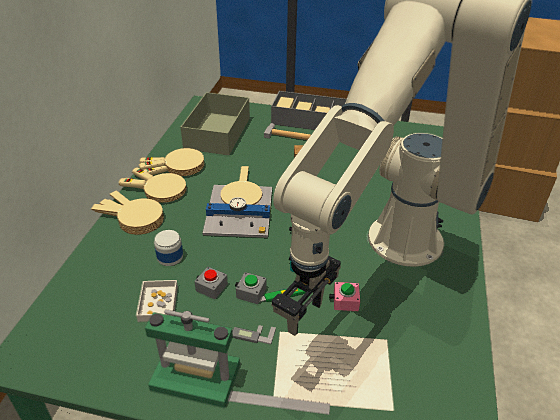

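View pics/wrist0.png

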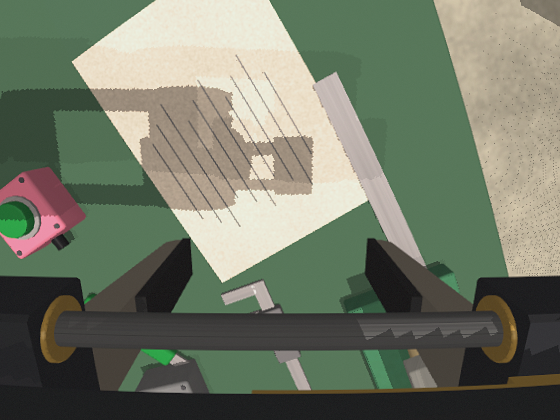

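The scene view shows the gauge at about (323,240). The green keys are on a pink box (263,147), turquoise boxes (280,173) and (263,200), and a grey box (333,165). The red key is on a grey box (365,173). Only the grey box with the green key fits the description. I'll confirm that in enlarged crops.

```bash
cat > h.py <<'E'
import numpy as np,cv2,pickle
def ray(c,px):
    p=cv2.undistortPoints(np.array(px,float).reshape(-1,1,2),c["intrinsics"],c["distortion"]).reshape(-1,2)
    R=np.array(c["R"]);t=np.array(c["t"])
    d=np.c_[p,np.ones(len(p))]@R
    return -R.T@t,d
def plane(c,px,z):
    o,d=ray(c,px);return o+d*((z-o[2])/d[:,2])[:,None]
def proj(c,X):
    r,_=cv2.Rodrigues(np.array(c["R"]));return cv2.projectPoints(np.array(X,float).reshape(-1,1,3),r,np.array(c["t"]),c["intrinsics"],c["distortion"])[0].reshape(-1,2)
def cents(c,lo,hi,amin=8):
    m=cv2.inRange(cv2.cvtColor(c["frame"],cv2.COLOR_BGR2HSV),lo,hi)
    n,l,s,ce=cv2.connectedComponentsWithStats(m)
    return [(ce[i].round(1),s[i]) for i in range(1,n) if s[i,4]>=amin]
E
python3 - <<'E'
from h import *
d=pickle.load(open("c0.pkl","rb"))
a=d["scene"]["frame"][135:310,225:425];b=d["side"]["frame"][155:315,170:370]
cv2.imwrite("pics/cs.png",cv2.resize(a,None,fx=4,fy=3.4*4/3.4*0.85,interpolation=cv2.INTER_CUBIC))
cv2.imwrite("pics/cs.png",cv2.resize(a,(680,595),interpolation=cv2.INTER_CUBIC))
cv2.imwrite("pics/cd.png",cv2.resize(b,(740,592),interpolation=cv2.INTER_CUBIC))
E
```

```text
(no output)
```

View pics/cs.png

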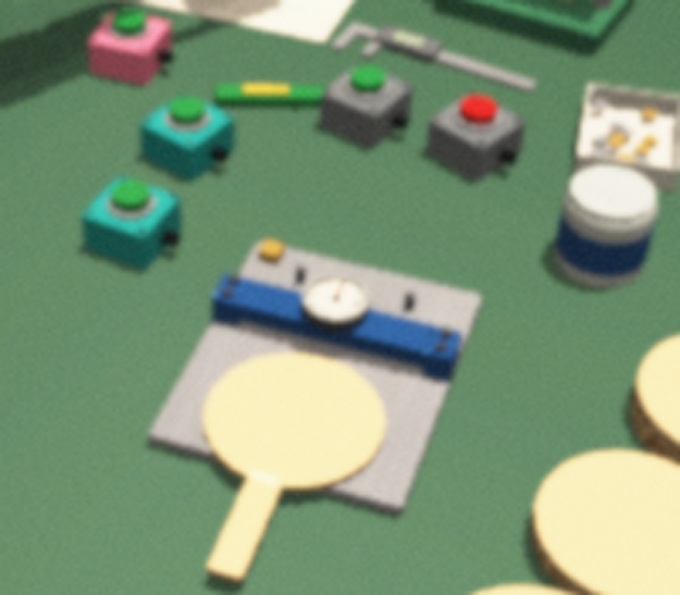

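View pics/cd.png

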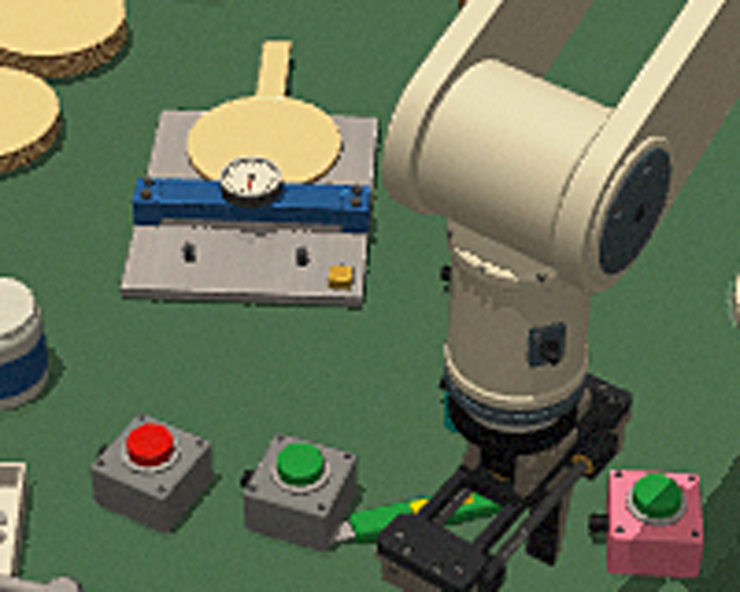

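```bash
python3 - <<'E'
from h import *
d=pickle.load(open("c0.pkl","rb"));S=d["scene"];D=d["side"]
A=np.array([[150,440],[402,510],[480,295],[258,240]])/3.4+[225,135]-.35
B=np.array([[378,117],[160,112],[122,291],[362,299]])/3.7+[170,155]-.35  # to match order: left-back...
for n,c,p in(("scene",S,A),("side",D,B)):
    P=plane(c,p,.016)[:,:2];print(n,P.round(3).tolist())
    print(" edges",[round(float(np.linalg.norm(P[i]-P[(i+1)%4])),3) for i in range(4)])
    e=(P[3]+P[2]-P[0]-P[1]);ang=np.arctan2(e[1],e[0]);u=np.array([np.cos(ang),np.sin(ang)])
    e2=P[0]+P[3]-P[1]-P[2]; ang2=np.arctan2(e2[1],e2[0])-np.pi/2
    m=P.mean(0);print(" ang",ang,ang2,"origin",m+u*.03)
for n,c in(("scene",S),("side",D)):
    print(n)
    print(" green",[(x.tolist(),s[:4].tolist(),int(s[4]),plane(c,[x],.062)[0,:2].round(4).tolist()) for x,s in cents(c,(50,150,80),(70,255,255),15)])
    print(" red",[(x.tolist(),s[:4].tolist(),int(s[4]),plane(c,[x],.062)[0,:2].round(4).tolist()) for x,s in cents(c,(0,190,120),(6,255,255),40)])
    print(" blue",[(x.tolist(),s[:4].tolist(),int(s[4])) for x,s in cents(c,(105,120,60),(125,255,255),100)])
    print(" wood",[(x.tolist(),s[:4].tolist(),int(s[4])) for x,s in cents(c,(15,40,170),(30,160,255),200)])
E
```

```text
scene [[0.504, -0.162], [0.716, -0.118], [0.663, 0.148], [0.448, 0.109]]
 edges [0.217, 0.271, 0.218, 0.276]
 ang 1.7708593327084559 -4.521934905076497 origin [0.57688132 0.02356484]
side [[0.498, -0.152], [0.713, -0.106], [0.659, 0.157], [0.447, 0.114]]
 edges [0.22, 0.268, 0.217, 0.271]
 ang 1.76563909134491 -4.509249823570458 origin [0.5732011  0.03284803]
scene
 green [([262.5, 140.8], [260, 139, 6, 5], 26, [0.1605, 0.3117]), ([332.7, 157.6], [329, 155, 8, 6], 40, [0.4391, 0.3477]), ([292.9, 162.8], [289, 161, 11, 5], 32, [0.3346, 0.2471]), ([313.6, 162.9], [307, 161, 12, 5], 37, [0.3972, 0.2841]), ([279.4, 166.5], [275, 164, 10, 6], 45, [0.306, 0.2036]), ([263.0, 191.9], [259, 189, 9, 7], 51, [0.3375, 0.0561])]
 red [([365.2, 166.6], [361, 164, 9, 6], 45, [0.5606, 0.3561])]
 blue [([401.0, 209.4], [390, 202, 25, 13], 177), ([324.7, 230.5], [288, 217, 72, 29], 635)]
 wood [([218.4, 51.1], [198, 38, 46, 30], 500), ([13.0, 55.1], [0, 43, 39, 26], 542), ([258.2, 71.4], [201, 46, 91, 48], 2412), ([41.8, 74.6], [0, 63, 84, 24], 948), ([168.9, 91.6], [131, 63, 58, 52], 739), ([25.6, 94
[... 1149 characters left out ...]
83), ([168.2, 256.3], [156, 250, 26, 13], 144)]
 wood [([396.9, 53.0], [345, 0, 115, 118], 5958), ([493.3, 7.8], [460, 0, 67, 23], 975), ([542.1, 34.7], [521, 18, 39, 34], 954), ([254.8, 96.1], [223, 89, 54, 16], 385), ([304.5, 144.3], [272, 105, 70, 91], 1002), ([332.4, 169.9], [284, 110, 107, 108], 2547), ([395.8, 151.0], [387, 137, 21, 30], 250), ([167.2, 172.5], [119, 148, 85, 50], 1865), ([241.1, 190.3], [220, 166, 43, 41], 908), ([131.7, 209.6], [91, 190, 71, 37], 1344), ([376.4, 236.6], [369, 221, 19, 36], 256), ([543.2, 250.7], [522, 239, 38, 27], 533), ([529.7, 340.9], [486, 271, 74, 149], 6729), ([157.7, 299.4], [139, 280, 38, 35], 509), ([334.9, 376.2], [274, 332, 119, 79], 4423)]
```

```bash
cat >> h.py <<'E'
from scipy.spatial.transform import Rotation as Ro
def tool(s): return Ro.from_quat(s["orientation"]).as_matrix()
def plan(s,P,yawdir):
    # cm shift in tool axes & yaw about tool x so tool y lies along +-yawdir(world angle)
    T=tool(s);d=T.T@(np.array(P)-s["eef_pos"])*100
    a=[]
    for k in(0,np.pi):
        v=T.T@np.array([np.cos(yawdir+k),np.sin(yawdir+k),0]);a.append(np.arctan2(v[2],v[1]))
    return d.round(2),np.round(a,3)
E
python3 - <<'E'
from h import *
from cell import manip
d=pickle.load(open("c0.pkl","rb"));W=d["wrist"];s=manip.get_state()
T=tool(s);print(T.round(3))
o=-W["R"].T@W["t"];print("cam in tool",T.T@(o-s["eef_pos"]),"view axis",T.T@W["R"][2], T.T@W["R"][0])
print(plan(s,[.575,-.05,.25],1.768+np.pi/2))
E
```

```text
[[-0.     0.382  0.924]
 [-0.001  0.924 -0.382]
 [-1.    -0.001  0.   ]]
cam in tool [-0.18332652 -0.00074586 -0.06837979] view axis [ 9.70092909e-01 -9.38893296e-04  2.42732087e-01] [ 9.71793527e-04  9.99999528e-01 -1.58081987e-05]
(array([ -4.94, -45.13,  55.05]), array([-2.16 ,  0.982]))
```

jog_arm([
  [[-0.4,-3.6,4.4],0],
  [[-0.4,-3.6,4.4],0],
  [[-0.4,-3.6,4.4],0],
  [[-0.4,-3.6,4.4],0],
  [[-0.4,-3.6,4.4],0],
  [[-0.4,-3.6,4.4],0],
  [[-0.4,-3.6,4.4],0],
  [[-0.4,-3.6,4.4],0],
  [[-0.4,-3.6,4.4],0],
  [[-0.4,-3.6,4.4],0],
  [[-0.4,-3.6,4.4],0],
  [[-0.4,-3.6,4.4],0],
], fingers=-0.04)

```text
t: 1.65
eef_pos: [0.5696, -0.0391, 0.2487]
orientation: [0.135, 0.694, -0.136, 0.694]
contact_force: [0.9, 0.9, -0.4]
finger_gap: 0.0439
```

jog_arm([
  [[0,0,0],0.18],
  [[0,0,0],0.18],
  [[0,0,0],0.18],
  [[0,0,0],0.18],
  [[0,0,0],0.18],
  [[0,0,0],0.1],
  [[0,0,0],0],
])

```text
t: 2.52
eef_pos: [0.5701, -0.0443, 0.2466]
orientation: [0.461, 0.536, -0.463, 0.535]
contact_force: [0.1, -0.0, 0.3]
finger_gap: 0.0443
```

```bash
python3 - <<'E'
from h import *
from cell import manip,capture
c=capture("wrist");cv2.imwrite("pics/w1.png",c["frame"]);pickle.dump(c,open("w1.pkl","wb"))
s=manip.get_state();print(s["t"],s["q"],s["eef_pos"],s["finger_gap"]);print(plan(s,[.575,0,.25],1.768+np.pi/2))
E
```

```text
2.575 [-7.92466146e-02  2.30645119e-01  1.69631205e+00 -1.59631146e-03
  1.21720032e+00 -2.28422501e-01] [ 0.57007474 -0.04432737  0.24657935] 0.044140468819746065
(array([-0.35,  1.15, -4.31]), array([ 3.094, -0.047]))
```

View pics/w1.png

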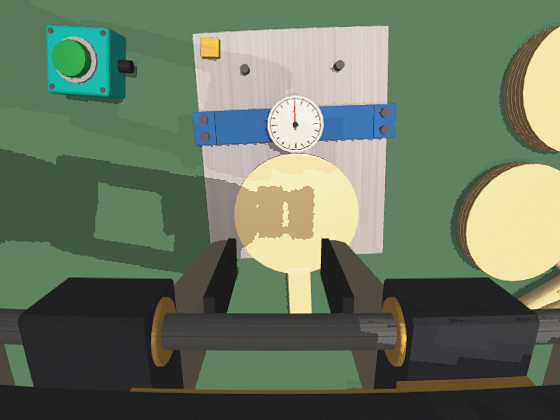

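```bash
python3 - <<'E'
from h import *
from cell import manip
from scipy.optimize import least_squares
c=pickle.load(open("w1.pkl","rb"))
hsv=cv2.cvtColor(c["frame"],cv2.COLOR_BGR2HSV)
m=cv2.inRange(hsv,(15,55,60),(32,255,255));m[:150]=0;m[:,:225]=0;m[:,372:]=0;m[320:]=0
m=cv2.morphologyEx(m,cv2.MORPH_CLOSE,np.ones((7,7)))
k=max(cv2.findContours(m,0,1)[0],key=cv2.contourArea).reshape(-1,2)
v=c["frame"].copy();cv2.drawContours(v,[k.reshape(-1,1,2)],-1,(0,0,255),1);cv2.imwrite("pics/w1m.png",v[140:330,190:390].repeat(3,0).repeat(3,1))
kk=k[(k[:,1]<236)&(k[:,1]>158)]
P=plane(c,kk,.023)[:,:2]
r=least_squares(lambda p:np.hypot(*(P-p[:2]).T)-p[2],[.58,-.05,.076],loss="soft_l1",f_scale=.001).x;print("head",r)
# tongue edges
for row in(283,288,294,300,306):
    x=np.where(m[row])[0];a=plane(c,[[x.min(),row],[x.max()+1,row]],.023);print(row,x.min(),x.max(),a.mean(0)[:2],np.linalg.norm(a[0]-a[1]))
C=plane(c,[[194,36],[388,27],[383,252]],.016)[:,:2];print("corners",C, np.linalg.norm(np.diff(C,axis=0),axis=1))
e=C[1]-C[2];print("ang x",np.arctan2(e[1],e[0])); e=C[0]-C[1];print("ang y",np.arctan2(e[1],e[0])-np.pi/2)
print("pins",plane(c,[[244,73],[339,69]],.016), plane(c,[[244.5,68.5],[340,64]],.032))
print("dial",plane(c,[[295,124]],.068))
print("teal",plane(c,[[71,58]],.062))
E
```

```text
head [ 0.59565896 -0.08315648  0.07504962]
283 288 310 [ 0.61502898 -0.17139449] 0.029543811335477337
288 288 310 [ 0.61619156 -0.17837152] 0.029671841436264768
294 289 310 [ 0.61824278 -0.18673233] 0.02853192567907283
300 289 310 [ 0.61967348 -0.19528376] 0.028684374015312732
306 289 311 [ 0.62177074 -0.20383718] 0.030151811058657416
corners [[ 0.45132532  0.10267511]
 [ 0.66370944  0.14442913]
 [ 0.714743   -0.11647576]] [0.21644956 0.26584919]
ang x 1.7639596584490715
ang y -4.518267913757867
pins [[0.51193191 0.07104439 0.016     ]
 [0.6176059  0.09139787 0.016     ]] [[0.51371525 0.07389763 0.032     ]
 [0.61551338 0.09401944 0.032     ]]
dial [[0.57571189 0.02342366 0.068     ]]
teal [[0.33848012 0.05743163 0.062     ]]
```

View pics/w1m.png

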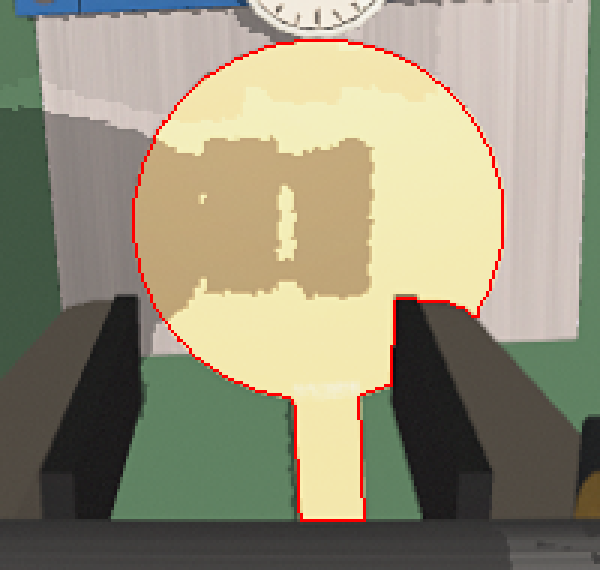

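The head is at world (0.596,-0.083) with a fitted radius of 75 mm. The gauge origin is near (0.5765,0.0225) at angle 1.764 rad. The blank is nearly aligned, at gauge x -107 mm, y +1.5 mm. I'll straddle the tongue and push on the back of the head.

```bash
cat >> h.py <<'E'
O=np.array([.5765,.0225]);G=1.764
U=np.array([np.cos(G),np.sin(G)]);V=np.array([-U[1],U[0]])
def g2w(x,y,z): return np.r_[O+x*U+y*V,z]
def w2g(p): r=np.array(p)[:2]-O;return np.r_[r@U,r@V]
E
python3 - <<'E'
from h import *
from cell import manip
s=manip.get_state()
print(w2g(s["eef_pos"]),w2g([.5957,-.0832]),w2g([.6218,-.2038]),plan(s,g2w(-.205,.001,.05),G+np.pi/2),tool(s).round(3))
E
```

```text
[-0.06435032  0.01913683] [-0.10741984  0.00145205] [-0.23078728 -0.00100666] (array([19.66,  2.48, 13.96]), array([ 3.098, -0.043])) [[-0.003  0.989  0.149]
 [-0.001  0.149 -0.989]
 [-1.    -0.003  0.001]]
```

jog_arm([
  [[0,0.6,3.5],-0.043],
  [[0,0.6,3.5],0],
  [[0,0.6,3.5],0],
  [[3,0.6,3.5],0],
  [[5,0,0],0],
  [[5,0,0],0],
  [[4,0,0],0],
  [[0,0,0],0],
])

```text
t: 3.58
eef_pos: [0.622, -0.1823, 0.0726]
orientation: [0.443, 0.551, -0.444, 0.551]
contact_force: [-0.2, 0.1, -0.3]
finger_gap: 0.0441
```

```bash
python3 - <<'E'
from h import *
from cell import manip,capture
c=capture("wrist");cv2.imwrite("pics/w2.png",c["frame"]);pickle.dump(c,open("w2.pkl","wb"))
s=manip.get_state();print(s["t"],s["eef_pos"],w2g(s["eef_pos"]),s["finger_gap"]);print(plan(s,g2w(-.205,.000,.0265),G+np.pi/2))
E
```

```text
3.625 [ 0.62350519 -0.18272066  0.07474738] [-0.21042754 -0.00672745] 0.044031406649449184
(array([ 4.82, -0.67, -0.57]), array([-3.119,  0.022]))
```

View pics/w2.png

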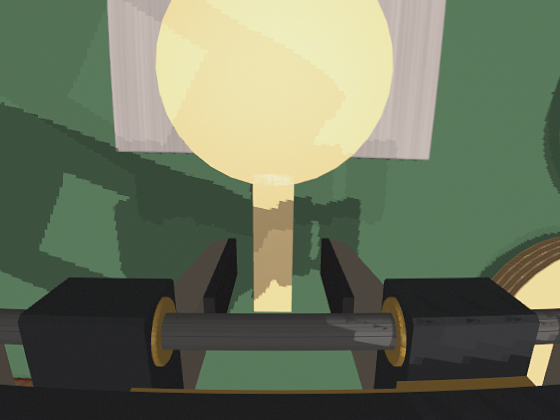

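jog_arm([
  [[0,-0.6,-0.3],0.022],
  [[0,0,0],0],
  [[2.5,0,0],0],
  [[1.4,0,0],0],
  [[0,0,0],0],
])

```text
t: 4.25
eef_pos: [0.6222, -0.1824, 0.0434]
orientation: [0.451, 0.541, -0.448, 0.551]
contact_force: [-0.3, -1.0, -0.5]
finger_gap: 0.044
```

```bash
python3 - <<'E'
from h import *
from cell import manip,capture
c=capture("wrist");cv2.imwrite("pics/w3.png",c["frame"])
s=manip.get_state();print(s["t"],s["eef_pos"],w2g(s["eef_pos"]),s["finger_gap"],s["contact_force"]);print(plan(s,g2w(-.195,.000,.0265),G+np.pi/2))
E
```

```text
4.3 [ 0.62253036 -0.18249982  0.04390066] [-0.21002364 -0.00581315] 0.044485701901420927 [-0.00168515  0.07296077  0.33308496]
(array([ 1.72, -0.6 , -1.52]), array([-3.141e+00,  1.000e-03]))
```

View pics/w3.png

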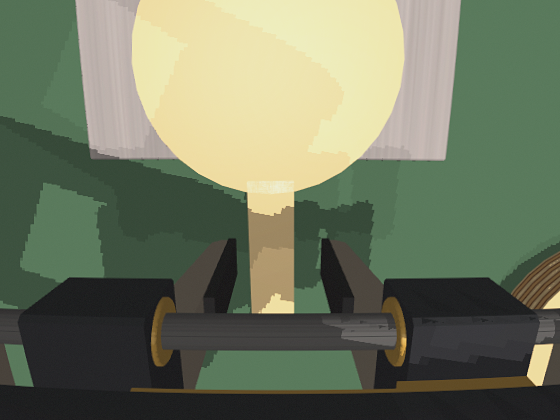

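jog_arm([
  [[0,-0.5,0],0],
  [[0,-0.4,0],0],
  [[0,-0.2,0],0],
  [[0,0,0],0],
])

```text
t: 4.8
eef_pos: [0.6119, -0.1852, 0.0458]
orientation: [0.451, 0.539, -0.447, 0.553]
contact_force: [-0.6, 1.5, 0.6]
finger_gap: 0.0443
```

```bash
python3 - <<'E'
from h import *
from cell import manip,capture
s=manip.get_state();print(s["t"],s["eef_pos"],w2g(s["eef_pos"]),s["finger_gap"],s["contact_force"],tool(s).round(3));print(plan(s,g2w(-.195,.000,.0265),G+np.pi/2))
E
```

```text
4.8 [ 0.61194195 -0.18515322  0.04582586] [-0.21059465  0.00508772] 0.04427147537212713 [-0.60073664  1.54882094  0.62039297] [[ 0.018  0.981  0.192]
 [-0.007  0.193 -0.981]
 [-1.     0.016  0.011]]
(array([ 1.92,  0.48, -1.58]), array([-3.141e+00,  1.000e-03]))
```

jog_arm([
  [[0,0.5,0],0],
  [[0,0,0],0],
  [[0,0,0],0],
])

```text
t: 5.18
eef_pos: [0.6176, -0.1841, 0.046]
orientation: [0.451, 0.539, -0.447, 0.553]
contact_force: [0.3, -0.5, 0.1]
finger_gap: 0.0443
```

```bash
python3 - <<'E'
from h import *
from cell import manip,capture
c=capture("wrist");cv2.imwrite("pics/w4.png",c["frame"])
s=manip.get_state();print(s["t"],s["eef_pos"],w2g(s["eef_pos"]),s["finger_gap"],s["contact_force"],tool(s).round(3));print(plan(s,g2w(-.195,.000,.0265),G+np.pi/2))
E
```

```text
5.225 [ 0.61761203 -0.18416534  0.04600413] [-0.21071383 -0.00066655] 0.04414039886222618 [ 0.40173643 -0.18265137  0.6512879 ] [[ 0.019  0.981  0.193]
 [-0.007  0.193 -0.981]
 [-1.     0.017  0.011]]
(array([ 1.93, -0.1 , -1.59]), array([-3.141e+00,  1.000e-03]))
```

View pics/w4.png

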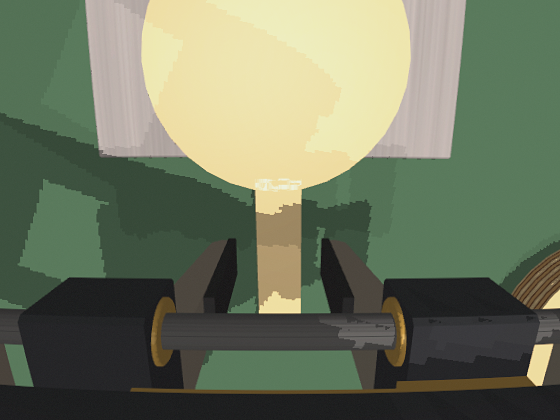

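jog_arm([
  [[1.0,0,0],0],
  [[0.9,0,0],0],
  [[0,0,0],0],
  [[0,0,0],0],
])

```text
t: 5.72
eef_pos: [0.6174, -0.1841, 0.0248]
orientation: [0.451, 0.54, -0.447, 0.552]
contact_force: [-0.1, -0.4, 0.1]
finger_gap: 0.0439
```

```bash
python3 - <<'E'
from h import *
from cell import manip,capture
s=manip.get_state();print(s["t"],s["eef_pos"],w2g(s["eef_pos"]),s["finger_gap"],s["contact_force"]);print(plan(s,g2w(-.195,.000,.0268),G+np.pi/2))
E
```

```text
5.725 [ 0.61741657 -0.18409174  0.02483384] [-0.21060407 -0.00048886] 0.0439257912301572 [-0.12800662 -0.44167235  0.1038953 ]
(array([-0.21, -0.04, -1.56]), array([-3.141e+00,  1.000e-03]))
```

jog_arm([
  [[-0.25,0,0],0],
  [[0,0,0],0],
  [[0,0,-0.7],0],
  [[0,0,-0.7],0],
  [[0,0,-0.7],0],
  [[0,0,-0.7],0],
  [[0,0,0],0],
  [[0,0,0],0],
])

```text
t: 6.72
eef_pos: [0.6119, -0.1542, 0.028]
orientation: [0.451, 0.54, -0.447, 0.553]
contact_force: [-1.1, 0.3, 0.4]
finger_gap: 0.044
```

```bash
python3 - <<'E'
from h import *
from cell import manip,capture
c=capture("wrist");cv2.imwrite("pics/w5.png",c["frame"])
s=manip.get_state();print(s["t"],s["eef_pos"],w2g(s["eef_pos"]),s["finger_gap"],s["contact_force"]);print(plan(s,g2w(-.0827,.000,.0268),G+np.pi/2))
E
```

```text
6.775 [ 0.61187859 -0.15421123  0.0279387 ] [-0.18021619 -0.00079109] 0.04432182716040774 [-0.45030107  0.2575836  -0.49618436]
(array([ 0.01, -0.07, -9.75]), array([-3.14e+00,  1.00e-03]))
```

View pics/w5.png

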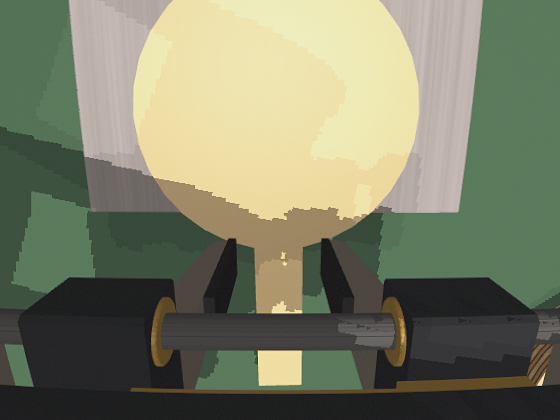

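jog_arm([
  [[0.15,0,-0.7],0],
  [[0,0,-0.7],0],
  [[0,0,-0.7],0],
  [[0,0,-0.7],0],
  [[0,0,-0.7],0],
  [[0,0,-0.7],0],
  [[0,0,0],0],
  [[0,0,0],0],
])

```text
t: 7.78
eef_pos: [0.6032, -0.11, 0.0259]
orientation: [0.451, 0.54, -0.447, 0.553]
contact_force: [0.3, 0.2, 0.0]
finger_gap: 0.0439
```

```bash
python3 - <<'E'
from h import *
from cell import manip,capture
c=capture("wrist");cv2.imwrite("pics/w6.png",c["frame"])
s=manip.get_state();print(s["t"],s["eef_pos"],w2g(s["eef_pos"]),s["finger_gap"],s["contact_force"]);print(plan(s,g2w(-.0827,.000,.0268),G+np.pi/2))
E
```

```text
7.825 [ 0.60324088 -0.11007877  0.02583838] [-0.13524639 -0.00078769] 0.044254476129216146 [-0.44032427 -0.60935376 -0.29214818]
(array([-0.15, -0.07, -5.25]), array([-3.141e+00,  1.000e-03]))
```

View pics/w6.png

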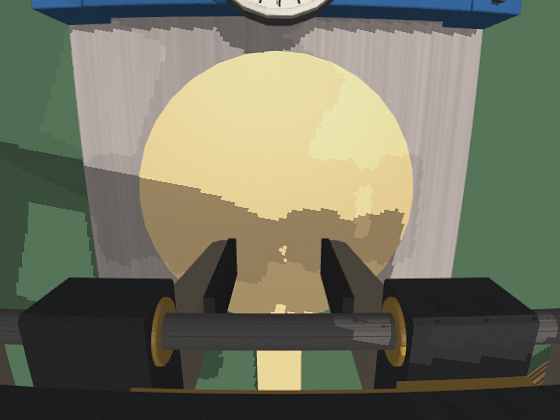

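```bash
python3 - <<'E'
from h import *
from cell import manip,capture
for n in("scene","side","wrist"):
    c=capture(n);pickle.dump(c,open(f"x_{n}.pkl","wb"))
    if n=="wrist":
        s=manip.get_state();T=tool(s);p=s["eef_pos"]
        for y in(-.022,.022):
            print("tip px",proj(c,[p+T@[.008,y,-.010],p+T@[.008,y,.010],p+T@[-.05,y,-.01]]))
        print("head",[w2g(q) for q in plane(c,[[276,52],[139,185],[413,185],[279,315]],.023)])
        print(plane(c,[[276,52],[139,185],[413,185],[279,315]],.023))
    else:
        u=proj(c,[[.6,-.1,.03]])[0].astype(int);f=c["frame"][max(u[1]-70,0):u[1]+70,u[0]-90:u[0]+90]
        cv2.imwrite(f"pics/x_{n}.png",cv2.resize(f,None,fx=4,fy=4,interpolation=2))
E
```

```text
tip px [[241.6538252  225.44299851]
 [242.56147212 257.82867407]
 [227.33472185 265.70621986]]
tip px [[317.92320886 225.46357055]
 [316.93059433 257.84837679]
 [333.26106256 265.73034508]]
head [array([-0.03297479,  0.00135855]), array([-0.10049041,  0.0762227 ]), array([-0.10079458, -0.07434141]), array([-0.18064545, -0.0003731 ])]
[[ 0.58149802 -0.01012212  0.023     ]
 [ 0.52099004 -0.09075576  0.023     ]
 [ 0.66881118 -0.06214537  0.023     ]
 [ 0.6115508  -0.15471275  0.023     ]]
```

View pics/x_scene.png

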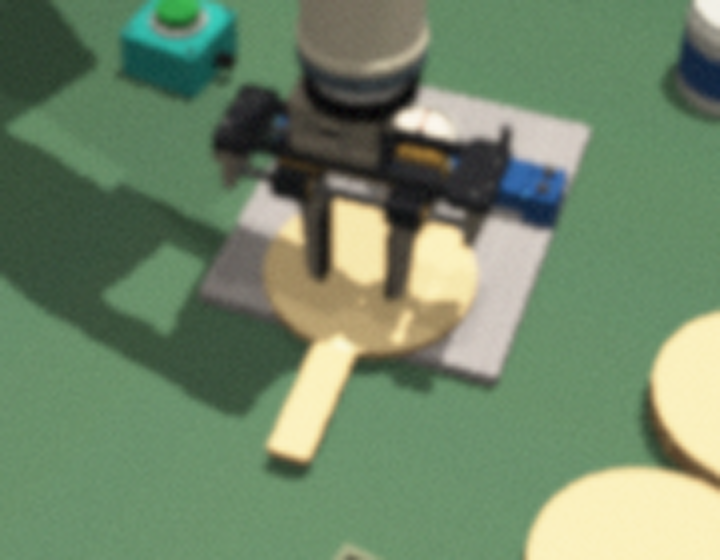

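View pics/x_side.png

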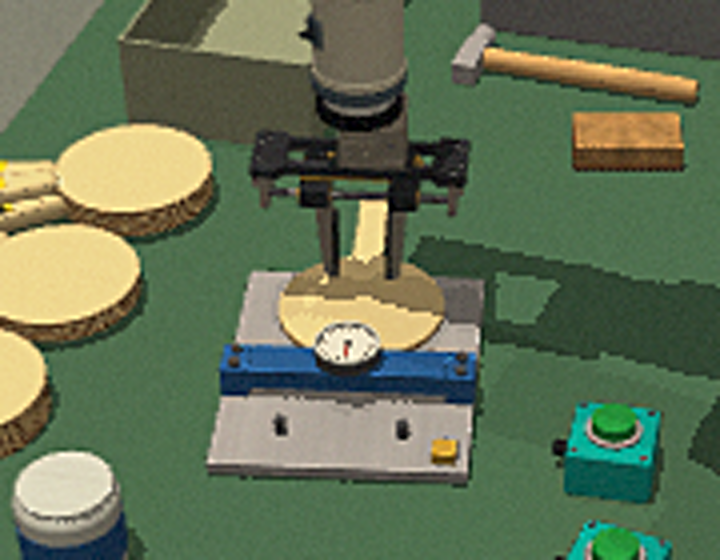

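```bash
python3 - <<'E'
from h import *
from cell import manip
S=pickle.load(open("x_scene.pkl","rb"));D=pickle.load(open("x_side.pkl","rb"))
s=manip.get_state();T=tool(s);p=s["eef_pos"]
us=proj(S,[[.6,-.1,.03]])[0].astype(int)-[90,70];ud=proj(D,[[.6,-.1,.03]])[0].astype(int)-[90,70]
def tri(a,b):
    A=[];
    o1,d1=ray(S,[a]);o2,d2=ray(D,[b]);d1=d1[0];d2=d2[0]
    k=np.linalg.lstsq(np.c_[d1,-d2],o2-o1,rcond=None)[0];q1=o1+k[0]*d1;q2=o2+k[1]*d2
    return (q1+q2)/2,np.linalg.norm(q1-q2)
for a,b in(((318,280),(393,280)),((397,298),(336,280))):
    print(tri(np.array(a)/4+us,np.array(b)/4+ud))
print("expected tips",p+T@[.008,-.031,0],p+T@[.008,.031,0])
# dial for reference
print(tri(np.array((425,122))/4+us,np.array((349,345))/4+ud))
E
```

```text
(array([ 0.57332621, -0.11271355,  0.02721725]), np.float64(0.00039688537138665296))
(array([ 0.62652018, -0.09891567,  0.02700194]), np.float64(0.00478948277389653))
expected tips [ 0.57292144 -0.11626001  0.01732606] [ 0.63374894 -0.1043029   0.01834711]
(array([0.57363235, 0.03469997, 0.0654706 ]), np.float64(0.0068991284201951825))
```

The fingers are above the blank, which hasn't moved (head still at gauge x -107 mm). So the real tips stand higher than stated. I'll back off behind the plate and feel for the bench to get the real tip height.

jog_arm([
  [[-0.5,0,0],0],
  [[0,0,2.0],0],
  [[0,0,2.0],0],
  [[0,0,2.0],0],
  [[0,0,2.0],0],
  [[0,0,0.4],0],
  [[0,0,0],0],
  [[0,0,0],0],
])

```text
t: 8.98
eef_pos: [0.6204, -0.2005, 0.0319]
orientation: [0.452, 0.539, -0.448, 0.552]
contact_force: [0.1, 0.4, -0.1]
finger_gap: 0.0442
```

```bash
python3 - <<'E'
from h import *
from cell import manip,capture
c=capture("wrist");cv2.imwrite("pics/w7.png",c["frame"])
s=manip.get_state();print(s["t"],s["eef_pos"],w2g(s["eef_pos"]),s["finger_gap"],s["contact_force"],s["q"]);print(plan(s,g2w(-.215,.000,.0268),G+np.pi/2))
E
```

```text
9.025 [ 0.62034232 -0.20035963  0.03194382] [-0.22713104 -0.00023667] 0.044061213306048244 [ 0.10493199 -0.43948272 -0.06056623] [-3.14020186e-01  5.72284092e-01  1.70805983e+00 -1.60824696e-03
  8.41567078e-01 -5.04934270e-01]
(array([ 0.5 , -0.03, -1.22]), array([ 3.14e+00, -1.00e-03]))
```

View pics/w7.png

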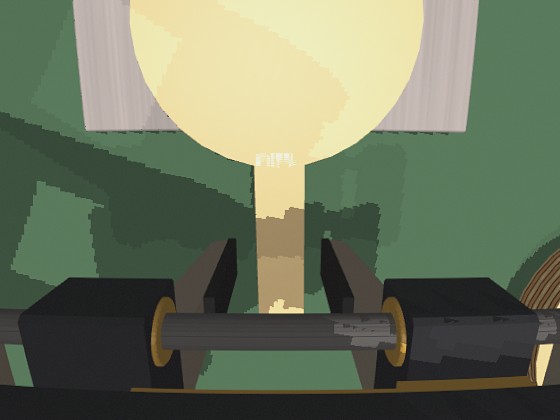

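jog_arm([
  [[0.6,0,0],0],
  [[0.6,0,0],0],
  [[0.4,0,0],0],
  [[0.2,0,0],0],
  [[0,0,0],0],
])

```text
t: 9.65
eef_pos: [0.6203, -0.1989, 0.0122]
orientation: [0.451, 0.54, -0.447, 0.552]
contact_force: [-0.2, 0.4, 1.0]
finger_gap: 0.0441
```

jog_arm([
  [[0.2,0,0],0],
  [[0,0,0],0],
])

```text
t: 9.9
eef_pos: [0.6205, -0.199, 0.0103]
orientation: [0.451, 0.54, -0.447, 0.552]
contact_force: [0.1, 0.1, 0.6]
finger_gap: 0.0439
```

jog_arm([
  [[0.2,0,0],0],
  [[0,0,0],0],
])

```text
t: 10.15
eef_pos: [0.6207, -0.1991, 0.0083]
orientation: [0.451, 0.54, -0.447, 0.552]
contact_force: [0.2, 0.7, -0.2]
finger_gap: 0.0438
```

jog_arm([
  [[0.2,0,0],0],
  [[0,0,0],0],
])

```text
t: 10.4
eef_pos: [0.6207, -0.1992, 0.0062]
orientation: [0.451, 0.539, -0.447, 0.552]
contact_force: [-0.4, -0.7, -0.3]
finger_gap: 0.0441
```

```bash
python3 - <<'E'
from h import *
from cell import manip,capture
for n in("scene","side"):
    c=capture(n);pickle.dump(c,open(f"y_{n}.pkl","wb"))
    u=proj(c,[[.62,-.2,.03]])[0].astype(int);f=c["frame"][max(u[1]-60,0):u[1]+60,u[0]-70:u[0]+70]
    cv2.imwrite(f"pics/y_{n}.png",cv2.resize(f,None,fx=5,fy=5,interpolation=2))
E
```

```text
(no output)
```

View pics/y_scene.png

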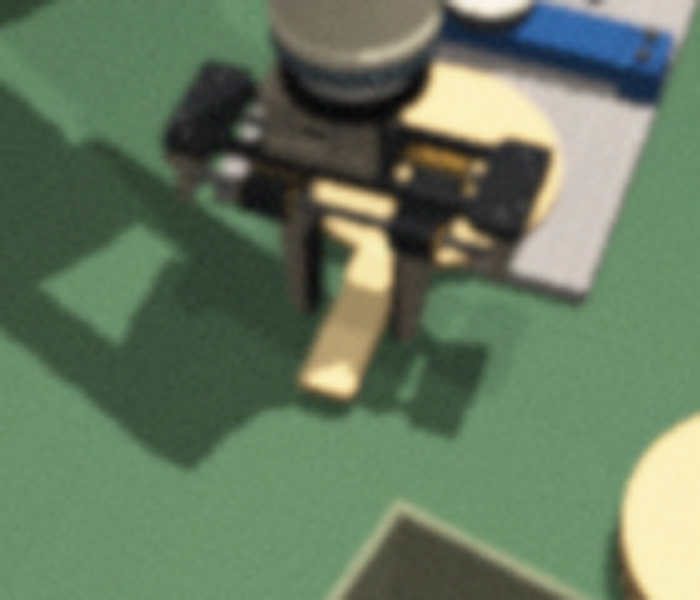

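View pics/y_side.png

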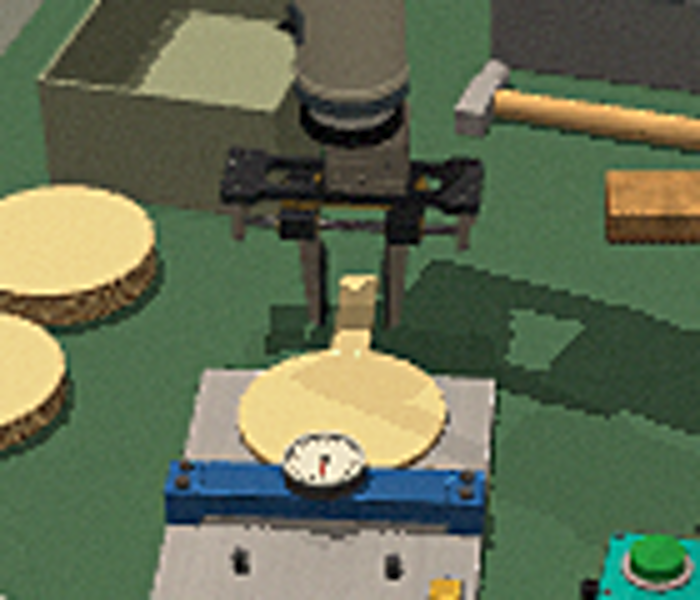

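jog_arm([
  [[0.3,0,0],0],
  [[0,0,0],0],
])

```text
t: 10.75
eef_pos: [0.6209, -0.1992, 0.0032]
orientation: [0.451, 0.539, -0.447, 0.553]
contact_force: [0.3, -0.1, 0.4]
finger_gap: 0.0442
```

jog_arm([
  [[0.3,0,0],0],
  [[0,0,0],0],
])

```text
t: 11.0
eef_pos: [0.621, -0.1993, -0.0]
orientation: [0.451, 0.539, -0.447, 0.553]
contact_force: [-0.7, 0.1, 0.8]
finger_gap: 0.044
```

jog_arm([
  [[0.2,0,0],0],
  [[0,0,0],0],
])

```text
t: 11.25
eef_pos: [0.621, -0.1993, -0.0022]
orientation: [0.451, 0.539, -0.447, 0.553]
contact_force: [-0.4, -0.6, -0.5]
finger_gap: 0.044
```

jog_arm([
  [[0.2,0,0],0],
  [[0,0,0],0],
])

```text
t: 11.5
eef_pos: [0.6211, -0.1993, -0.0043]
orientation: [0.452, 0.539, -0.447, 0.553]
contact_force: [-0.8, -0.3, -0.0]
finger_gap: 0.044
```

jog_arm([
  [[0.2,0,0],0],
  [[0,0,0],0],
])

```text
t: 11.75
eef_pos: [0.6211, -0.1993, -0.0064]
orientation: [0.451, 0.539, -0.447, 0.553]
contact_force: [-0.3, 1.3, -0.2]
finger_gap: 0.044
```

jog_arm([
  [[0.2,0,0],0],
  [[0,0,0],0],
])

```text
t: 12.0
eef_pos: [0.6211, -0.1993, -0.0086]
orientation: [0.451, 0.539, -0.447, 0.553]
contact_force: [0.1, -0.0, -0.2]
finger_gap: 0.0438
```

jog_arm([
  [[0.2,0,0],0],
  [[0,0,0],0],
])

```text
t: 12.25
eef_pos: [0.6212, -0.1993, -0.0107]
orientation: [0.452, 0.539, -0.447, 0.553]
contact_force: [-0.5, 0.7, 0.2]
finger_gap: 0.0443
```

jog_arm([
  [[0.2,0,0],0],
  [[0,0,0],0],
])

```text
t: 12.5
eef_pos: [0.6214, -0.1994, -0.0128]
orientation: [0.452, 0.539, -0.447, 0.553]
contact_force: [-0.3, -0.6, 1.1]
finger_gap: 0.0442
```

jog_arm([
  [[0.2,0,0],0],
  [[0,0,0],0],
])

```text
t: 12.75
eef_pos: [0.6217, -0.1995, -0.0127]
orientation: [0.452, 0.539, -0.447, 0.553]
contact_force: [0.1, -0.6, -0.2]
finger_gap: 0.0441
```

```bash
python3 - <<'E'
from h import *
from cell import manip,capture
s=manip.get_state();print(s["t"],s["q"],s["eef_pos"],s["contact_force"],s["tau"])
c=capture("side");u=proj(c,[[.62,-.2,.03]])[0].astype(int);f=c["frame"][max(u[1]-60,0):u[1]+60,u[0]-70:u[0]+70]
cv2.imwrite("pics/z_side.png",cv2.resize(f,None,fx=5,fy=5,interpolation=2))
E
```

```text
12.75 [-0.31216942  0.63520268  1.72050551 -0.00173807  0.76581203 -0.50450744] [ 0.62168359 -0.19952684 -0.01266833] [ 0.09005037 -0.59752385 -0.24179276] [ 8.63304595e-04 -6.90205193e+01 -2.42906499e+01  3.85623355e-02
  7.56093068e-02  6.27275309e-03]
```

View pics/z_side.png

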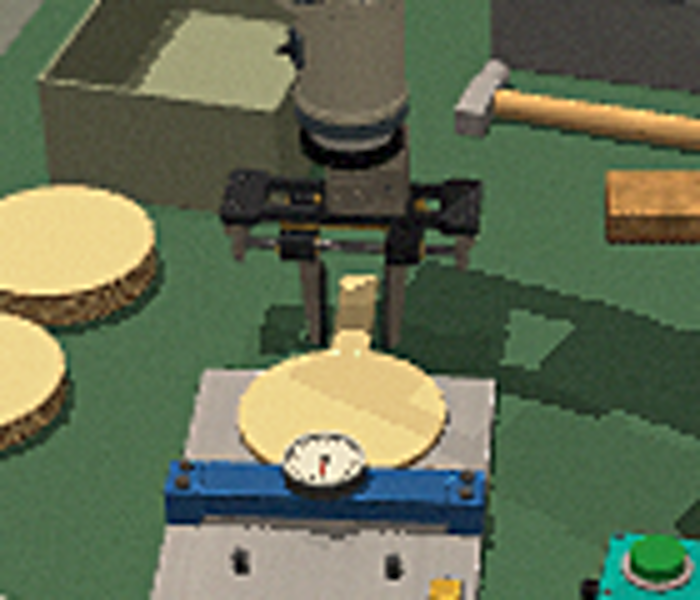

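jog_arm([
  [[0.15,0,0],0],
])

```text
t: 12.92
eef_pos: [0.6219, -0.1996, -0.0132]
orientation: [0.451, 0.539, -0.447, 0.553]
contact_force: [-5.8, 0.5, 21.8]
finger_gap: 0.0443
```

jog_arm([
  [[-0.6,0,0],0],
  [[0,0,0],0],
])

```text
t: 13.18
eef_pos: [0.6219, -0.1997, -0.007]
orientation: [0.452, 0.539, -0.447, 0.553]
contact_force: [0.0, 0.2, 0.3]
finger_gap: 0.0439
```

jog_arm([
  [[-1.3,0,0],0],
  [[0,0,0],0],
  [[0,0,-0.8],0],
  [[0,0,-0.8],0],
  [[0,0,-0.8],0],
  [[0,0,-0.7],0],
  [[0,0,-0.7],0],
  [[0,0,-0.7],0],
  [[0,0,0],0],
])

```text
t: 14.3
eef_pos: [0.6118, -0.1515, 0.0054]
orientation: [0.451, 0.54, -0.447, 0.553]
contact_force: [0.1, 0.2, 0.3]
finger_gap: 0.0443
```

```bash
python3 - <<'E'
from h import *
from cell import manip,capture
c=capture("wrist");cv2.imwrite("pics/w8.png",c["frame"])
s=manip.get_state();print(s["t"],s["eef_pos"],w2g(s["eef_pos"]),s["finger_gap"],s["contact_force"]);print(plan(s,g2w(-.0827,.000,.006),G+np.pi/2))
E
```

```text
14.35 [ 0.61187401 -0.15178731  0.00541471] [-0.1778365 -0.001252 ] 0.04381014418769202 [-0.00939522 -0.43174238  0.43865003]
(array([-0.16, -0.11, -9.51]), array([-3.141e+00,  1.000e-03]))
```

View pics/w8.png

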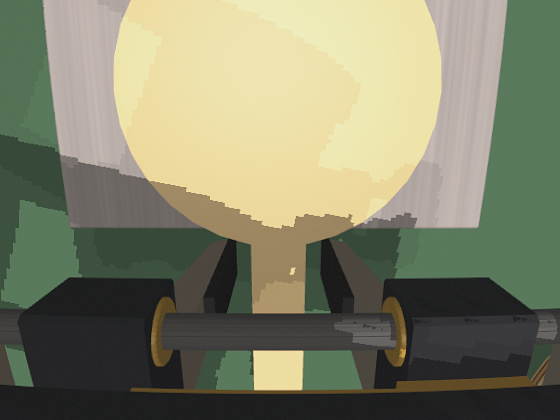

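jog_arm([
  [[-0.05,0,-0.7],0],
  [[0,0,-0.7],0],
  [[0,0,-0.7],0],
  [[0,0,-0.7],0],
])

```text
t: 14.85
eef_pos: [0.6069, -0.1243, 0.0059]
orientation: [0.451, 0.539, -0.447, 0.553]
contact_force: [1.2, -2.8, -0.0]
finger_gap: 0.0439
```

```bash
python3 - <<'E'
from h import *
from cell import manip,capture
c=capture("wrist");cv2.imwrite("pics/w9.png",c["frame"])
s=manip.get_state();print(s["t"],s["eef_pos"],w2g(s["eef_pos"]),s["finger_gap"],s["contact_force"]);print(plan(s,g2w(-.0827,.000,.006),G+np.pi/2))
E
```

```text
14.9 [ 0.60657347 -0.12342049  0.00579926] [-0.14897974 -0.00149662] 0.04436123433477702 [-0.62719767  0.26916944  0.51448709]
(array([-0.1 , -0.15, -6.63]), array([-3.141,  0.   ]))
```

View pics/w9.png

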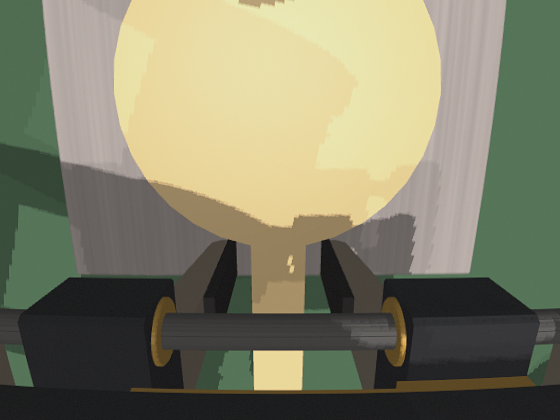

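jog_arm([
  [[0,0,-0.8],0],
  [[0,0,-0.8],0],
  [[0,0,-0.8],0],
  [[0,0,-0.8],0],
])

```text
t: 15.4
eef_pos: [0.6006, -0.0905, 0.0057]
orientation: [0.451, 0.538, -0.447, 0.554]
contact_force: [0.5, -4.6, 0.7]
finger_gap: 0.044
```

jog_arm([
  [[0,0,-0.8],0],
  [[0,0,-0.8],0],
])

```text
t: 15.65
eef_pos: [0.5974, -0.0738, 0.0057]
orientation: [0.451, 0.538, -0.447, 0.554]
contact_force: [0.0, -3.6, 0.6]
finger_gap: 0.0441
```

```bash
python3 - <<'E'
from h import *
from cell import manip,capture
c=capture("wrist");cv2.imwrite("pics/w10.png",c["frame"])
s=manip.get_state();print(s["t"],s["eef_pos"],w2g(s["eef_pos"]),s["finger_gap"],s["contact_force"]);print(plan(s,g2w(-.0827,.000,.006),G+np.pi/2))
E
```

```text
15.7 [ 0.59705134 -0.07282437  0.00558649] [-0.09749671 -0.00186631] 0.044042113367805884 [-0.17766625  0.43482767 -0.06133573]
(array([-0.06, -0.18, -1.48]), array([-3.141e+00,  1.000e-03]))
```

View pics/w10.png

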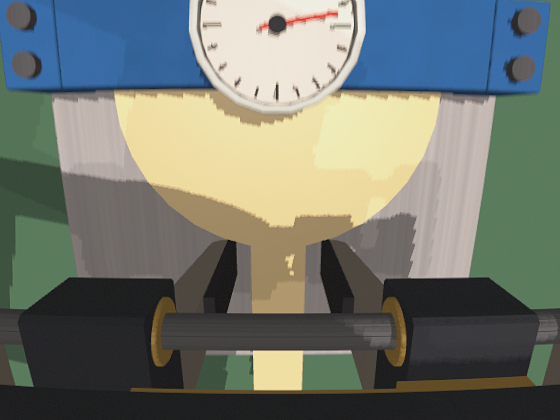

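jog_arm([
  [[0,0,-0.6],0],
  [[0,0,-0.5],0],
])

```text
t: 15.95
eef_pos: [0.595, -0.0615, 0.0056]
orientation: [0.451, 0.538, -0.447, 0.554]
contact_force: [-0.0, -4.4, 1.9]
finger_gap: 0.0441
```

jog_arm([
  [[0,0,-0.3],0],
])

```text
t: 16.08
eef_pos: [0.5944, -0.0583, 0.0056]
orientation: [0.451, 0.538, -0.447, 0.554]
contact_force: [0.7, -4.8, 2.3]
finger_gap: 0.0442
```

jog_arm([
  [[0,0,-0.2],0],
])

```text
t: 16.2
eef_pos: [0.5941, -0.0567, 0.0056]
orientation: [0.451, 0.538, -0.447, 0.554]
contact_force: [0.4, -11.8, 1.1]
finger_gap: 0.0441
```

jog_arm([
  [[0,0,-0.2],0],
])

```text
t: 16.32
eef_pos: [0.5938, -0.0562, 0.0057]
orientation: [0.45, 0.538, -0.447, 0.555]
contact_force: [0.2, -17.3, 1.3]
finger_gap: 0.044
```

jog_arm([
  [[0,0,-0.2],0],
])

```text
t: 16.45
eef_pos: [0.5936, -0.0562, 0.0057]
orientation: [0.449, 0.537, -0.448, 0.556]
contact_force: [0.4, -17.6, 0.8]
finger_gap: 0.0441
```

```bash
python3 - <<'E'
from h import *
from cell import manip,capture
s=manip.get_state();print(s["t"],s["eef_pos"],w2g(s["eef_pos"]),s["finger_gap"],s["contact_force"])
c=capture("wrist");cv2.imwrite("pics/w11.png",c["frame"])
c=capture("side");u=proj(c,[[.575,.03,.03]])[0].astype(int);f=c["frame"][max(u[1]-60,0):u[1]+60,u[0]-70:u[0]+70]
cv2.imwrite("pics/s11.png",cv2.resize(f,None,fx=5,fy=5,interpolation=2))
E
```

```text
16.45 [ 0.59355442 -0.05621911  0.00569468] [-0.08052899 -0.00162272] 0.04405894703207112 [  0.39098198 -17.57695859   0.75500089]
```

View pics/w11.png

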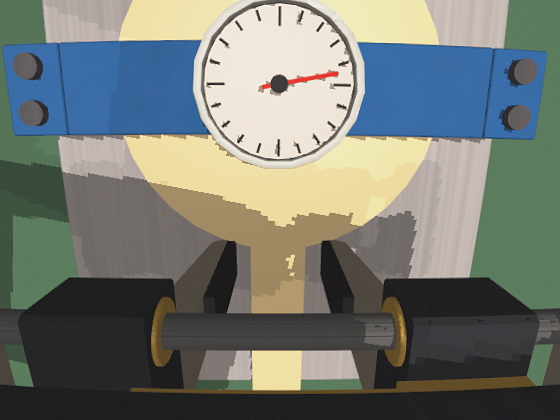

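View pics/s11.png

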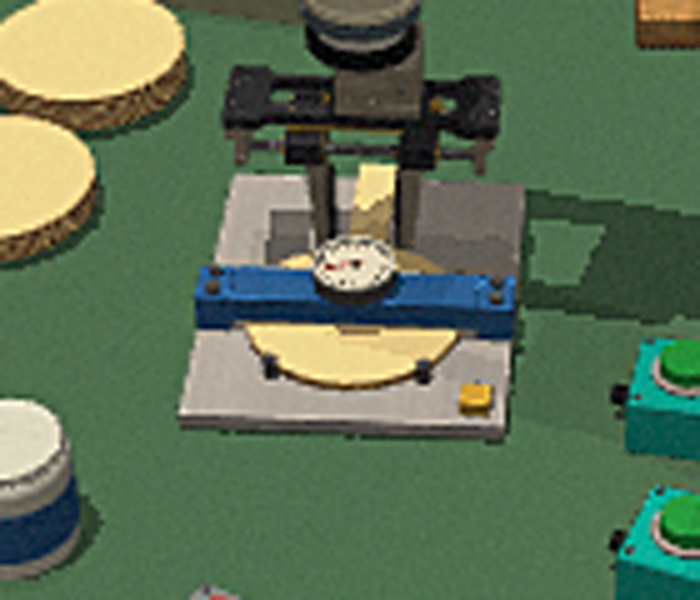

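The head is against both pins, with an 18 N stall and both pins touching it in the side view. I'll retreat and then rise.

jog_arm([
  [[0,0,0.3],0],
  [[0,0,0.8],0],
  [[0,0,0.8],0],
  [[-2,0,0],0],
  [[-5,0,0],0],
  [[-6,0,0],0],
  [[-6,0,0],0],
  [[0,0,0],0],
  [[0,0,0],0],
], fingers=-0.04)

```text
t: 17.68
eef_pos: [0.5917, -0.0715, 0.2066]
orientation: [0.45, 0.538, -0.448, 0.554]
contact_force: [0.3, 0.4, -0.6]
finger_gap: 0.0443
```

```bash
python3 - <<'E'
from h import *
from cell import manip,capture
s=manip.get_state();print(s["t"],s["eef_pos"],w2g(s["eef_pos"]),s["q"],tool(s).round(3))
c=capture("wrist");cv2.imwrite("pics/w12.png",c["frame"]);pickle.dump(c,open("w12.pkl","wb"))
print(plan(s,[.4375,.30,.2],G+np.pi/2))
E
```

```text
17.675 [ 0.59173432 -0.07149247  0.20655794] [-0.09516871  0.00309605] [-0.11721822  0.29046374  1.70871798 -0.00981241  1.1209966  -0.30782746] [[ 0.02   0.981  0.193]
 [-0.011  0.194 -0.981]
 [-1.     0.018  0.015]]
(array([ -0.08,  -7.95, -39.44]), array([-3.14e+00,  1.00e-03]))
```

View pics/w12.png

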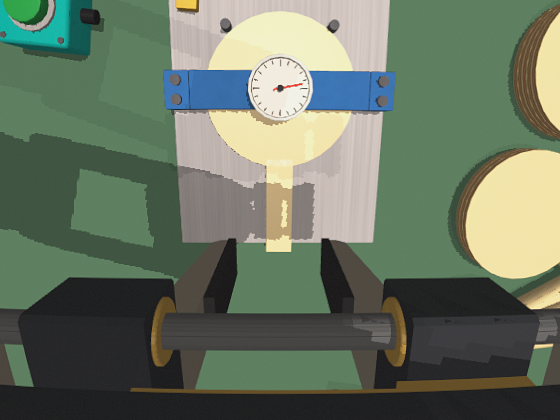

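jog_arm([
  [[0,-1,-5],0],
  [[0,-1,-5],0],
  [[0,-1,-5],0],
  [[0,-1,-5],0],
  [[0,-1,-5],0],
  [[0,-1,-5],0],
  [[0,-1,-5],0],
  [[0,-1,-4.4],0],
  [[0,0,0],0],
  [[0,0,0],0],
], fingers=-1)

```text
t: 18.98
eef_pos: [0.4253, 0.3072, 0.1859]
orientation: [0.444, 0.542, -0.455, 0.55]
contact_force: [-0.3, -0.8, -0.1]
finger_gap: 0.0004
```

```bash
python3 - <<'E'
from h import *
from cell import manip,capture
s=manip.get_state();print(s["t"],s["eef_pos"],s["q"],s["finger_gap"],tool(s).round(3))
c=capture("wrist");cv2.imwrite("pics/w13.png",c["frame"]);pickle.dump(c,open("w13.pkl","wb"))
print([(x,t[:4],t[4],plane(c,[x],.062)) for x,t in cents(c,(50,150,60),(70,255,255),100)])
print([(x,t[:4],t[4],plane(c,[x],.062)) for x,t in cents(c,(0,170,100),(6,255,255),100)])
E
```

```text
18.975 [0.42529661 0.30723266 0.18592592] [ 0.63361379  0.22031282  1.85269856 -0.01731925  1.08099094  0.44848201] 0.0003778090449674217 [[-0.001  0.981  0.192]
 [-0.02   0.192 -0.981]
 [-1.    -0.005  0.019]]
[(array([202.8, 141.9]), array([138, 113, 122,  61], dtype=int32), np.int32(2156), array([[0.34953281, 0.34242171, 0.062     ]])), (array([  8.7, 134.3]), array([  0, 115,  21,  39], dtype=int32), np.int32(674), array([[0.17193435, 0.31713417, 0.062     ]])), (array([301.9, 151.3]), array([282, 131,  41,  42], dtype=int32), np.int32(1337), array([[0.43627134, 0.35096325, 0.062     ]])), (array([141. , 270.3]), array([122, 253,  40,  37], dtype=int32), np.int32(1073), array([[0.30641199, 0.20870853, 0.062     ]]))]
[(array([433.9, 168.2]), array([413, 148,  43,  41], dtype=int32), np.int32(1385), array([[0.55575359, 0.35977975, 0.062     ]]))]
```

View pics/w13.png

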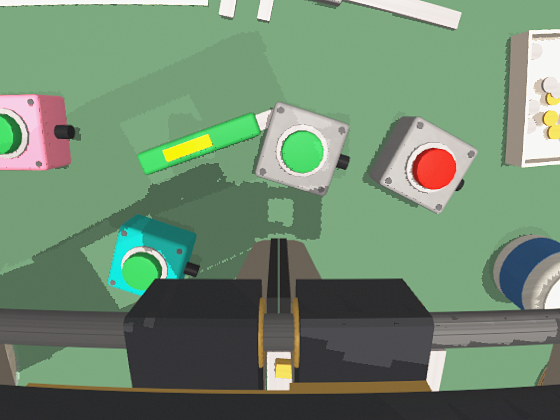

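The candidates in this view are pink (10,132), turquoise (141,270), grey/green (302,151) and grey/red (434,168). The target is the grey box with the green key. It measures (0.436,0.351) here, which agrees with the other two cameras.

```bash
python3 - <<'E'
from h import *
from cell import manip
c=pickle.load(open("w13.pkl","rb"));cv2.imwrite("pics/k13.png",cv2.resize(c["frame"][90:210,240:480],(720,360)))
s=manip.get_state();print(plan(s,[.4365,.3512,.06],G+np.pi/2))
E
```

```text
(array([12.51,  2.  , -4.36]), array([ 3.141e+00, -1.000e-03]))
```

View pics/k13.png

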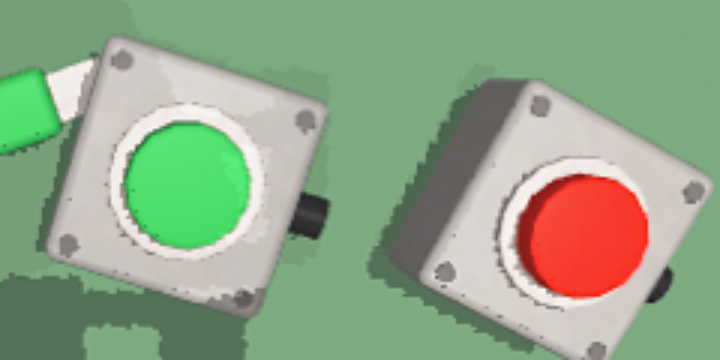

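The crop confirms a grey box with the green key, and the red key is separate on the right.

jog_arm([
  [[0,1,-2.2],0],
  [[0,1,-2.2],0],
  [[4,0,0],0],
  [[4,0,0],0],
  [[2.5,0,0],0],
  [[0,0,0],0],
  [[0,0,0],0],
])

```text
t: 19.9
eef_pos: [0.4444, 0.3561, 0.0781]
orientation: [0.449, 0.539, -0.456, 0.548]
contact_force: [-0.8, 0.5, 0.3]
finger_gap: 0.0008
```

```bash
python3 - <<'E'
from h import *
from cell import manip,capture
s=manip.get_state();print(s["t"],s["eef_pos"],plan(s,[.4365,.3512,.06],G+np.pi/2))
c=capture("side");u=proj(c,[[.4365,.3512,.062]])[0].astype(int);f=c["frame"][u[1]-60:u[1]+60,u[0]-70:u[0]+70]
cv2.imwrite("pics/s14.png",cv2.resize(f,None,fx=5,fy=5,interpolation=2))
c=capture("scene");u=proj(c,[[.4365,.3512,.062]])[0].astype(int);f=c["frame"][u[1]-60:u[1]+60,u[0]-70:u[0]+70]
cv2.imwrite("pics/c14.png",cv2.resize(f,None,fx=5,fy=5,interpolation=2))
E
```

```text
19.9 [0.44440857 0.35613559 0.07810928] (array([ 1.82, -0.87,  0.31]), array([ 3.131, -0.01 ]))
```

View pics/s14.png

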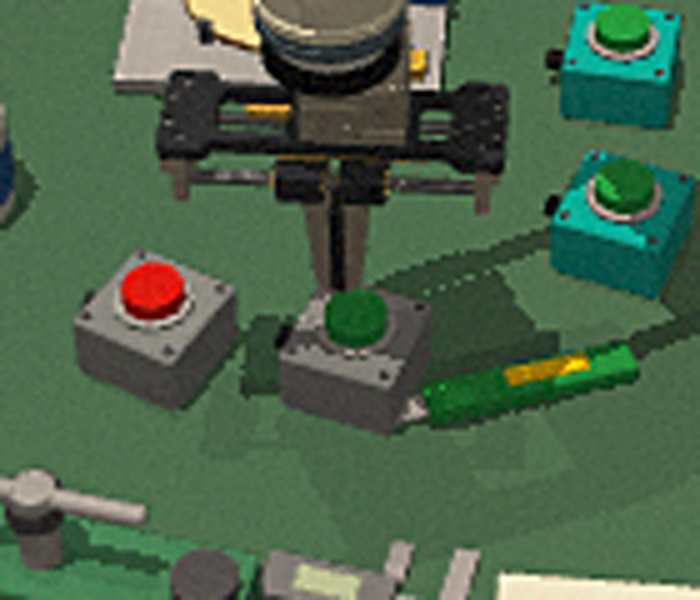

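View pics/c14.png

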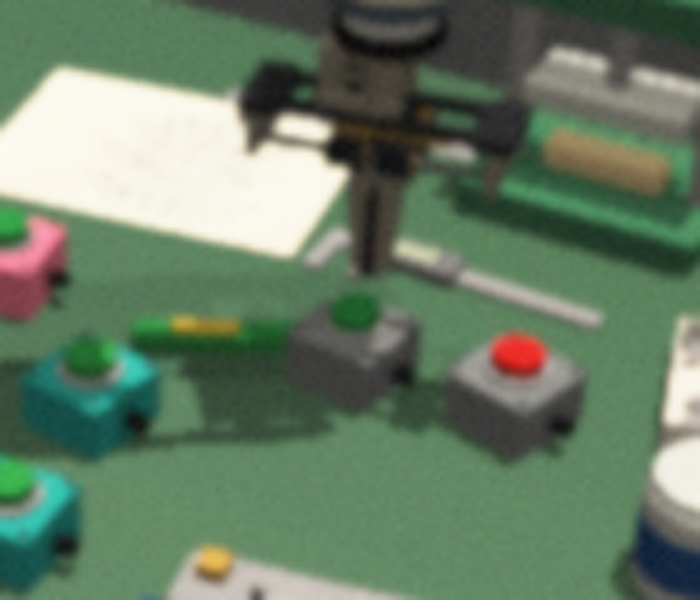

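jog_arm([
  [[0,-0.8,0.3],0],
  [[0,0,0],0],
  [[1.5,0,0],0],
  [[0,0,0],0],
  [[0,0,0],0],
])

```text
t: 20.62
eef_pos: [0.4374, 0.352, 0.0645]
orientation: [0.45, 0.539, -0.454, 0.548]
contact_force: [0.0, -0.0, -0.2]
finger_gap: 0.0003
```

```bash
python3 - <<'E'
from h import *
from cell import manip,capture
s=manip.get_state();print(s["t"],s["eef_pos"],s["contact_force"],plan(s,[.4365,.3512,.0433],G+np.pi/2))
for n in("side","scene","wrist"):
    c=capture(n)
    if n=="wrist": f=c["frame"][150:350,180:380]
    else: u=proj(c,[[.4365,.3512,.062]])[0].astype(int);f=c["frame"][u[1]-30:u[1]+30,u[0]-30:u[0]+30]
    cv2.imwrite(f"pics/15{n}.png",cv2.resize(f,(400,400),interpolation=2))
cv2.imwrite("pics/15.png",cv2.resize(np.hstack([cv2.imread(f"pics/15{n}.png") for n in("side","scene")]),(800,400)))
E
```

```text
20.625 [0.43741598 0.35196165 0.06451599] [ 0.00689899 -0.03438266 -0.18304903] (array([ 2.12, -0.11,  0.03]), array([ 3.132, -0.01 ]))
```

View pics/15.png

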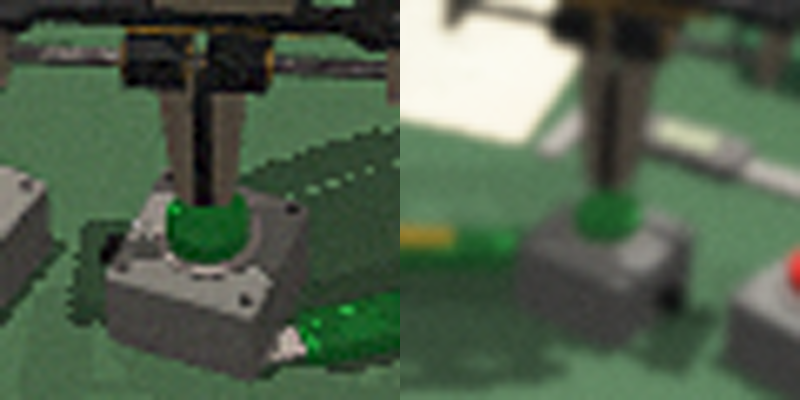

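View pics/15wrist.png

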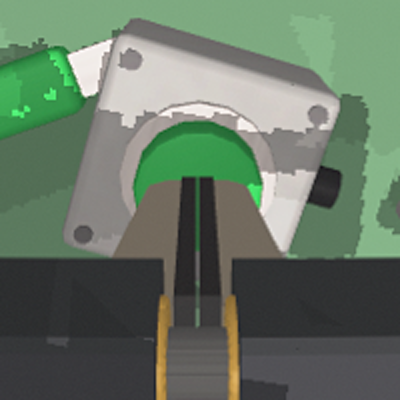

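jog_arm([
  [[1.3,0,0],0],
  [[0,0,0],0],
])

```text
t: 21.02
eef_pos: [0.4375, 0.3518, 0.0508]
orientation: [0.45, 0.539, -0.454, 0.548]
contact_force: [-0.1, 0.1, 0.2]
finger_gap: 0.0003
```

jog_arm([
  [[0.4,0,0],0],
])

```text
t: 21.15
eef_pos: [0.438, 0.3521, 0.0469]
orientation: [0.45, 0.539, -0.454, 0.548]
contact_force: [0.7, 1.4, 2.4]
finger_gap: 0.0007
```

jog_arm([
  [[0.3,0,0],0],
])

```text
t: 21.28
eef_pos: [0.438, 0.3521, 0.0438]
orientation: [0.451, 0.539, -0.454, 0.548]
contact_force: [-2.1, -0.4, 3.5]
finger_gap: 0.0005
```

jog_arm([
  [[0.2,0,0],0],
])

```text
t: 21.4
eef_pos: [0.4381, 0.3522, 0.0422]
orientation: [0.451, 0.539, -0.454, 0.548]
contact_force: [-6.0, -3.6, 25.1]
finger_gap: 0.0005
```

jog_arm([
  [[0.15,0,0],0],
])

```text
t: 21.52
eef_pos: [0.4381, 0.3522, 0.0421]
orientation: [0.451, 0.539, -0.454, 0.548]
contact_force: [-7.8, -4.6, 29.0]
finger_gap: 0.0005
```

Force climbed to 29 N with no further travel, so the key is fully down. I'll release it and move clear.

jog_arm([
  [[-1,0,0],0],
  [[-4,0,0],0],
  [[-5,0,0],0],
  [[-5,0,0],0],
  [[0,0,3],0],
  [[0,0,3],0],
  [[0,0,0],0],
  [[0,0,0],0],
])

```text
t: 22.52
eef_pos: [0.4479, 0.2941, 0.1983]
orientation: [0.451, 0.539, -0.454, 0.548]
contact_force: [1.1, 0.7, -0.2]
finger_gap: 0.0005
```

```bash
python3 - <<'E'
from h import *
from cell import manip,capture
s=manip.get_state();print(s["t"],s["eef_pos"],s["contact_force"])
for n in("side","scene","wrist"):
    c=capture(n);cv2.imwrite(f"pics/16{n}.png",c["frame"] if n=="wrist" else cv2.resize(c["frame"][155:315,170:370] if n=="side" else c["frame"][135:310,225:425],(700,560)))
E
```

```text
22.525 [0.447887   0.29409623 0.19828855] [ 1.10803425  0.69221938 -0.23663332]
```

View pics/16side.png

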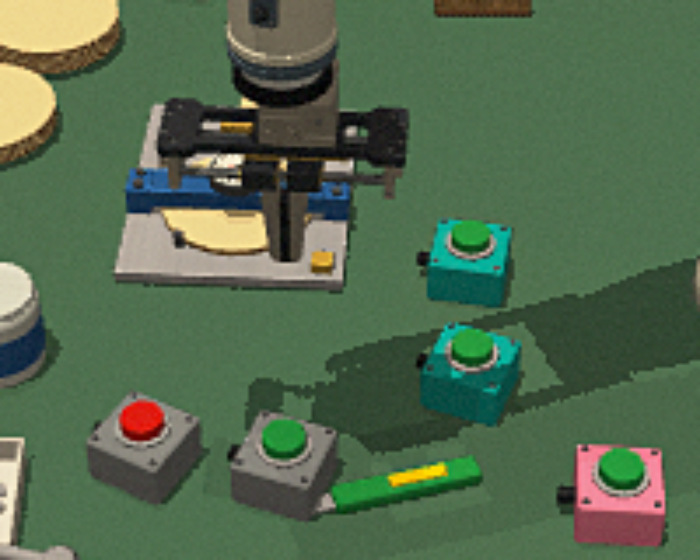

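View pics/16wrist.png

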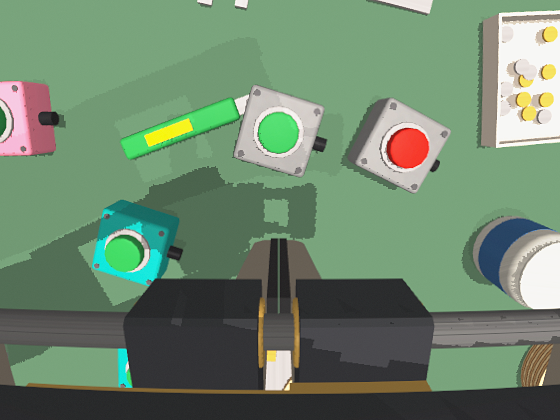

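View pics/16scene.png

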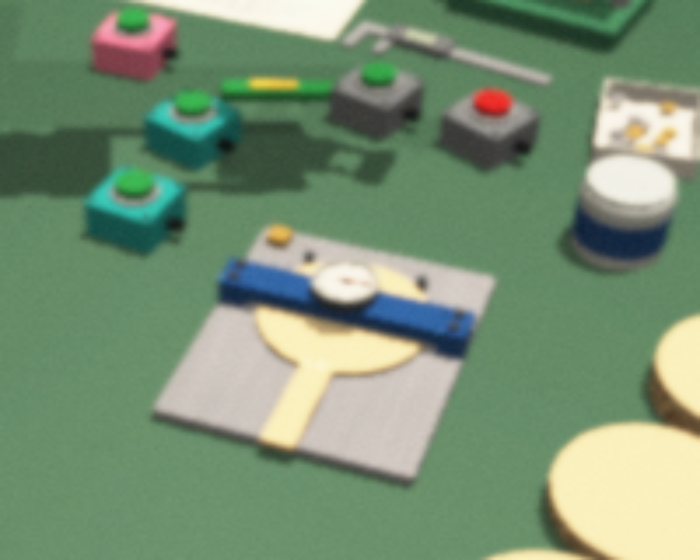

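The key is back up, the blank is against the pins and its tongue points straight out. Everything else looks unmoved.

```bash
python3 -c "
from cell import workorder
print(workorder.hand_in())"
```

```text
the job is handed in; nothing more can be done
None
```

The job is handed in at about 22.5 s. No verdict came back, so the points below rest on my own measurements and pictures.

**What I did**
- **Blank:** I straddled the tongue and pushed the back of the head under the bridge until it stalled against the pins at about 18 N.
- **Key:** I pressed the green key on the grey box until it bottomed out, with about 29 N at the stop, and released it.

**Last checks**
- The head rests against both pins, the tongue points straight out of the open side and the dial has turned.
- The green and red keys both look up.
- The knife, can, calliper, setting block and look-alike boxes look unmoved. The hammer and sanding block were out of view in the final crops, but the arm never went near them after the earlier pictures.
- The arm hovers clear of everything.

**What disagreed**
- **Fingertip height:** The real fingertips stand about 20 mm higher than the stated "8 mm ahead" of the reported TCP. My first push therefore passed above the blank without touching it. I then felt for the bench and used the measured offset (tip height = reported height + 12.7 mm).
- **Cameras:** The scene and side views differed by 5–10 mm, so I relied mainly on the wrist camera.

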